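# Tighten the clamp screw of the strip sizer

### The arm

A 6-joint arm with a two-finger parallel gripper is mounted at the origin on the work surface. World frame = base frame: x ahead of the robot, y to its left, z up, the work surface at z = 0. Lengths are in m, angles in rad, forces in N, time in s.
With the tool pointing down it reaches from about 0.375 to 0.9 m from the base axis. Payload 3.1 kg.
Tool frame: the origin (TCP) lies at the very end of the fingers, on their centre line; the grasp point (between the pads) lies 19 mm behind it; z points along the fingers, y is the line along which they close (so a half turn about z gives the same grasp; the last joint's range is limited). The gripper opens to 85 mm and grips with 20 to 120 N. Pads are 22 mm wide; open, the fingers measure 114 mm over their backs; the gripper's body (76 mm by 85 mm) begins 54 mm behind the grasp point. The pads swing forward as they close: fully open they stand 13 mm farther back than shut.
Start: joints at [-1.327, 0.527, 1.433, -0, 1.181, -0.178], TCP at [0.256, -0.57, 0.231] pointing down, gripper open.
Joint ranges: [-3.08, 3.08], [-0.75, 2.2], [0.22, 2.44], [-1.43, 4.57], [0, 2.65], [-2.85, 2.85]. Speed limits (rad/s): [2.79, 2.79, 3.14, 3.14, 3.14, 3.14].

### API

Orientations are given as a rotation vector (axis times angle).
In Python, from bench import robot gives the robot as it stands.
- The arm moves only by the tool servo_tool, never from a script. Its argument "rows" is a list of rows, each an object with "travel": the shift along the tool's x, y, z in cm, a list of three; "twist": the turn, a rotation vector about the tool's x, y, z in degrees, a list of three. A call has 1 to 20 rows; each row is the pose to reach, as a shift and turn from the pose commanded when the call began, along the tool's axes at that moment; what a row does not reach only later rows make up. A row lasts 1/10 s, in which the tool goes at most 50 mm and 8.59 degrees, less where a joint would pass 70% of its speed; a pose out of reach is approached as far as the arm can. A call with a gripper value outside its range is refused whole. "hand" is the finger opening in cm, from 0 to 8.54, set as the call begins (left out, the last holds). The fingers move at their own pace and stop on an object; the grip force is fixed at half the most. Time passes only in rows, so rows that repeat a pose let the fingers close. It gives the time, the measured TCP pose, the force, the opening and the grip force at its end, in the units of the state.
- robot.read_state(): the state, without advancing time (a new reading comes with each control period).
- robot.snapshot(name): name is "scene" or "side" or "wrist"; returns the picture (480x640x3 uint8, red, green, blue); there is no depth.
- robot.camera_model(name): a dict with "fx", "fy", "cx", "cy" (pixels), "D" ([k1, k2, p1, p2, k3] as OpenCV has them; the pictures are not rectified), "R" (3x3) and "t" (3): a world point X has camera coordinates R X + t; the wrist camera has in their place "hand_eye" (4x4, takes a point from camera to tool coordinates, whose origin is the TCP and whose axes are the flange's). Camera axes: x right, y down, z forward; pixel columns grow to the right and rows downward; lengths in m; the calibration is good to about 2 mm. A picture is of the moment at which its call begins: read the wrist's pose just before it. camera_model takes no time and is no camera call.
- robot.job_done(): hands the job in; it is judged then, once.
The state is a dict: "time_s": time; "qpos": joint angles; "qd": joint speeds; "joint_torque": joint torques, N m; "eef_pos": TCP position; "eef_rot": TCP orientation; "contact_force": force on the tool from outside, world axes, zero at the start; "ft_torque": the same for the moment, N m; "grip_width": finger opening in m; "grasp_force": force on a finger pad.
Only numpy, scipy, OpenCV 4.12 (cv2) and the standard library are available. Lean on these libraries where they do the work, as an engineer would, in place of code of your own. Each camera call takes 0.05 s, during which the arm holds its last target. There are 200 camera calls.

### The job

The clamp screw of the bamboo-strip sizer is slack. Take the flat driver from its stand, feel for and set its blade down in the screw's slot and turn the screw clockwise until it is fully home against its stop, following it down so that the blade stays down in the slot, pressing and turning only gently, never forcing it; then put the driver back upright in its stand, handle resting on the block, and let go. Leave everything else on the bench where it is.

Things in the scene. Friction and masses are not known exactly. Their poses are not given: they have to be found in the camera images.
- driver: Loose flat screwdriver, 0.14 kg, standing upright in its stand, blade down, 150 mm long in all. Origin: middle of the blade's edge (the lower end). z runs up the shaft to the handle, x along the blade's width, y through its thickness. Blade 16 mm wide (x), 2.5 mm thick (y), 14 mm long; round shank 8 mm across above it; a square wooden handle 25 x 25 mm with faces square to x and y fills z = 60 to 150 mm; its flat lower end (z = 60) rests on the stand
- blade (a point): Same point and axes as driver: the middle of the blade's edge
- stand: Fixed dark wooden block 80 x 80 mm, 66 mm high, with a square hole 22 x 22 mm in the middle of its top, sides along its x and y, 62 mm deep. Origin under its centre, z up. The driver stands in the hole; its origin is then 6 mm above the bench. At the start the driver may be turned in the hole by up to 0.25 rad
- sizer: Strip sizer fixed to the bench: green base 104 x 84 mm, green body 60 x 62 mm up to 40 mm high with a bamboo strip 170 mm long lying through it along x, and on top a round steel collar, 49 mm outside and 37 mm inside diameter, its rim 58 mm above the bench, in which the clamp screw's head lies sunk, off the middle. Two black lines on the rim mark the sizer's x direction. Origin under its centre on the bench, z up; the collar's centre is on its z axis
- clamp_screw (a joint): Angle of the clamp screw, rad, growing as it is turned clockwise seen from above. Starts at 0.1 to 0.6; firm stop at 1.5, the slot then along the sizer's x, in line with the collar's black lines; slot direction = sizer's yaw + 1.5 - joint (or half a turn from it). Turns against about 0.07 N m of friction, sinks 2 mm per rad as it tightens, stays where left
- collar (a point): Centre of the collar's rim, 58 mm above the bench. Screw head inside: steel, 22 mm across; slot right across it, 4 mm wide, 5 mm deep, its floor 48 to 50 mm above the bench (not known better) less 2 mm per rad of joint. The screw's axis lies off the collar's centre, by 5 mm, in a direction that differs from start to start but is fixed during the job; beside the head the collar is 18 mm deep
- small_basket: Small round basket, 96 mm across, 42 high; leave alone; origin under its centre
- coasters: Stack of five round coasters, 94 mm across, 20 high; leave alone; origin under its centre
- mallet: Hammer lying on the bench, 240 long; leave alone; origin on its underside
- clay_pot: Small clay pot, 72 mm across, 82 high; leave alone; origin under its centre
- strips: Flat bundle of bamboo strips, 210 x 44 mm, 9 high; leave alone; origin under its centre
- log_stub: Short round log, 70 mm across, 70 high; leave alone; origin under its centre
Mind the look-alikes: they are no part of the job. Of the things that look like the driver, the smallest one is meant.

How it is judged:
On the way, in this order (a step that is already met when the one before it is completed fails the run):
1. the driver's blade is down in the slot while the screw is still slack (joint below 0.75) (z of blade in the frame of sizer between 0.044 and 0.0507 m and horizontal distance between blade and sizer below 0.013 m and angle between driver's own z axis and vertical below 0.15 rad and value of joint clamp_screw below 0.75 rad), for 0.2 s.
2. the screw is turned past 1.1 rad with the blade kept down in the slot (z of blade in the frame of sizer between 0.0428 and 0.0495 m and horizontal distance between blade and sizer below 0.013 m and angle between driver's own z axis and vertical below 0.15 rad and value of joint clamp_screw above 1.1 rad), for 0.05 s.
3. the screw is home (above 1.42 rad) with the blade still down in the slot (z of blade in the frame of sizer between 0.0421 and 0.0488 m and horizontal distance between blade and sizer below 0.013 m and angle between driver's own z axis and vertical below 0.15 rad and value of joint clamp_screw above 1.42 rad), for 0.2 s.
At the end, for the whole second after the job is handed in: The clamp screw is home (joint above 1.4 rad) and the driver stands upright (within 0.08 rad) in its stand's hole, handle resting on the block (blade edge 3 to 9 mm above the bench, within 9 mm of the hole's axis), at rest and released (value of joint clamp_screw above 1.4 rad and horizontal distance between driver and stand below 0.009 m and angle between driver's own z axis and vertical below 0.08 rad and z of driver in the frame of stand between 0.003 and 0.009 m and linear speed of driver below 0.02 m/s and contact force between the fingers and driver below 0.1 N); the robot touches nothing.
It fails at once if the driver is forced against the sizer or its screw (over 35 N) (contact force between driver and sizer above 35 N).
It fails at once if the hand touches the sizer or its screw (contact force between the fingers and sizer above 1 N).
It fails at once if another thing on the bench is moved by over 20 mm (distance of any of small_basket, coasters, mallet, clay_pot, strips, log_stub from where it was at the start of the episode above 0.02 m).
It also fails if it takes over 72 s, if anything falls off the work surface, if the arm or the gripper's body presses on something with over 40 N, if the wrist force passes 120 N, or if a joint passes its speed limit or range.

## Working session

There is one attempt and no reset: what is moved stays moved. The work goes in short steps, Python scripts to look and compute and a tool call to move; the robot and the scene stay as the last step left them, time stands still between calls to the robot, and variables do not carry over. Pictures are saved under pics/ and viewed, at most 10 in all, crops included, and the job is handed in when it is done.

Besides the shell and the picture viewer there is one more tool, called in YAML: its name, and indented under it one key for each argument. servo_tool: Moves the arm, as the interface text tells. Its arguments: {"type":"object","properties":{"rows":{"type":"array"},"hand":{"type":"number"}},"required":["rows"]}

```bash
mkdir -p pics; ls; python3 - <<'E'
from bench import robot
import cv2,numpy as np
s=robot.read_state();print(s)
a=robot.snapshot("scene");b=robot.snapshot("side")
cv2.imwrite("pics/a.png",a[:,:,::-1]);cv2.imwrite("pics/b.png",b[:,:,::-1])
for n in("scene","side","wrist"):print(robot.camera_model(n))
E
```

```text
pics
{'time_s': 0.0, 'qpos': array([-1.32646464e+00,  5.28432979e-01,  1.43389456e+00, -1.30215712e-05,
        1.18141223e+00, -1.78500835e-01]), 'qd': array([ 5.07859089e-04,  6.91442940e-04, -4.66725760e-04, -3.60061897e-04,
       -1.26951683e-03,  5.69730321e-05]), 'joint_torque': array([ 4.66799565e-05, -4.42353308e+01, -1.78028870e+01, -1.99877095e-04,
        8.24765302e-03,  1.17956282e-05]), 'eef_pos': array([ 0.25631311, -0.56924133,  0.23035648]), 'eef_rot': array([-3.06954473e+00, -6.58804380e-01,  1.29808909e-04]), 'contact_force': array([0.44414653, 0.34873171, 0.81596836]), 'ft_torque': array([ 0.00820173,  0.02312907, -0.02080938]), 'grasp_force': 0.0, 'grip_width': 0.08537174041357973}
{'fx': 461.4663293395867, 'fy': 461.4663293395867, 'cx': 324.4762020540096, 'cy': 237.1228842629529, 'D': array([-0.05212415,  0.        ,  0.        ,  0.        ,  0.        ]), 'R': array([[ 0.71961848,  0.69418338, -0.01608308],
       [ 0.44500767, -0.47884561, -0.75675297],
       [-0.53302665,  0.53741633, -0.65350308]]), 't': array([-0.41105538, -0.15946478,  1.30415942])}
{'f
[... 209 characters left out ...]
86642, -0.00651391],
       [-0.4362356 ,  0.5271472 , -0.72925601],
       [ 0.47224799, -0.55573248, -0.68420994]]), 't': array([0.41992691, 0.25892084, 1.16452565])}
{'fx': 339.85283992302055, 'fy': 339.85283992302055, 'cx': 317.4954647804013, 'cy': 241.79485205290453, 'D': array([0.01200718, 0.        , 0.        , 0.        , 0.        ]), 'hand_eye': array([[-1.23669851e-03, -9.56076761e-01, -2.93113797e-01,
         7.45232639e-02],
       [ 9.99999199e-01, -1.10367440e-03, -6.19213692e-04,
         8.04492575e-04],
       [ 2.68513626e-04, -2.93114328e-01,  9.56077360e-01,
        -1.42747003e-01],
       [ 0.00000000e+00,  0.00000000e+00,  0.00000000e+00,
         1.00000000e+00]])}
```

View pics/a.png

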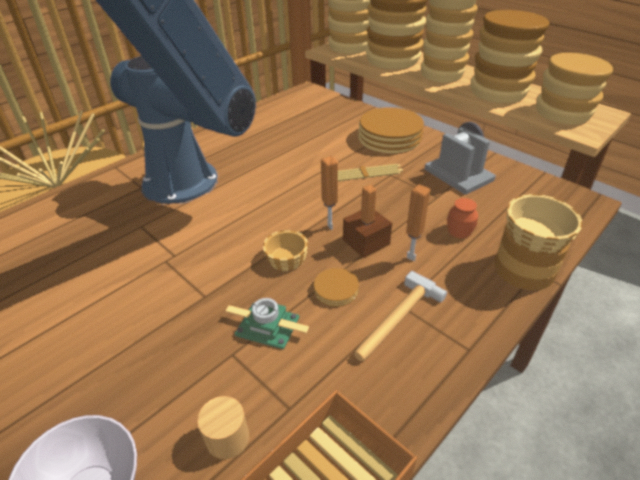

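View pics/b.png

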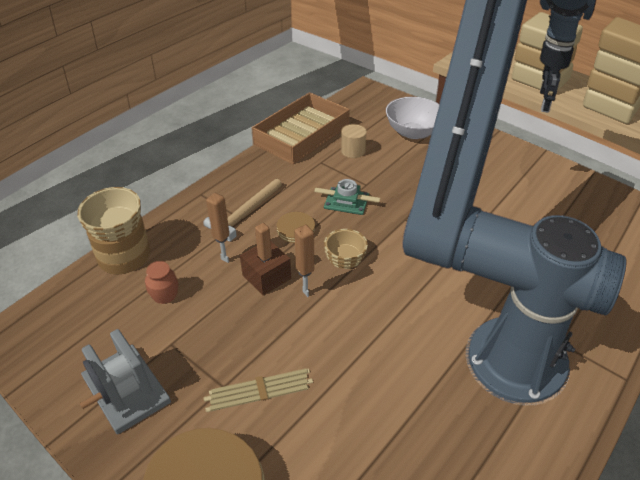

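The scene picture shows the small driver in its dark stand at (367,230), top at (369,188). A taller look-alike stands on each side, with bases at (331,228) and (411,258), and the sizer's collar is at (265,307). In the side picture the stand is at (266,268) and the collar at (347,186).

```bash
cat >h.py <<'E'
from bench import robot
import cv2,numpy as np
from scipy.spatial.transform import Rotation as Ro
def cam(n,s=None):
    m=robot.camera_model(n);K=np.array([[m['fx'],0,m['cx']],[0,m['fy'],m['cy']],[0,0,1]])
    if n=='wrist':
        T=np.eye(4);T[:3,:3]=Ro.from_rotvec(s['eef_rot']).as_matrix();T[:3,3]=s['eef_pos']
        T=np.linalg.inv(T@m['hand_eye']);return K,m['D'],T[:3,:3],T[:3,3]
    return K,m['D'],np.array(m['R']),np.array(m['t'])
def on_z(c,px,z):
    K,D,R,t=c;u=cv2.undistortPoints(np.array([[px]],float),K,D)[0,0]
    d=R.T@np.array([*u,1]);o=-R.T@t;return o+d*(z-o[2])/d[2]
def tri(a,pa,b,pb):
    f=lambda c,p:cv2.undistortPoints(np.array([[p]],float),c[0],c[1])[0,0].reshape(2,1)
    P=lambda c:np.c_[c[2],c[3]]
    X=cv2.triangulatePoints(P(a),P(b),f(a,pa),f(b,pb));return (X[:3]/X[3]).ravel()
def proj(c,X):
    return cv2.projectPoints(np.array(X,float).reshape(-1,3),cv2.Rodrigues(c[2])[0],c[3],c[0],c[1])[0].reshape(-1,2)
E
python3 - <<'E'
from h import *
a,b=cam('scene'),cam('side');np.set_printoptions(precision=4,suppress=True)
for n,p,q in(('drv top',(369,188),(264,227)),('collar',(265,307),(347,186)),('tallA top',(329,159),(305,230)),('tallA base',(331,229),(306,294)),('tallB top',(418,189),(216,197)),('tallB base',(411,259),(225,261)),('basket',(286,240),(346,235)),('pot',(464,203),(159,268))):print(n,tri(a,p,b,q))
s=robot.read_state();print(Ro.from_rotvec(s['eef_rot']).as_matrix())
E
```

```text
drv top [0.5529 0.1576 0.1544]
collar [ 0.5739 -0.164   0.0553]
tallA top [0.452  0.1405 0.1931]
tallA base [ 0.4557  0.1394 -0.0044]
tallB top [0.6635 0.1811 0.1926]
tallB base [ 0.6661  0.1845 -0.0018]
basket [ 0.4632 -0.0118  0.0612]
pot [0.6923 0.3425 0.0842]
[[ 0.9119  0.4104 -0.0005]
 [ 0.4104 -0.9119  0.0019]
 [ 0.0003 -0.002  -1.    ]]
```

servo_tool:
  rows:
    - {"travel": [38, -24, 0], "twist": [0, 0, 0]}
    - {"travel": [38, -24, 0], "twist": [0, 0, 0]}
    - {"travel": [38, -24, 0], "twist": [0, 0, 0]}
    - {"travel": [38, -24, 0], "twist": [0, 0, 0]}
    - {"travel": [38, -24, 0], "twist": [0, 0, 0]}
    - {"travel": [38, -24, 0], "twist": [0, 0, 0]}
    - {"travel": [38, -24, 0], "twist": [0, 0, 0]}
    - {"travel": [38, -24, 0], "twist": [0, 0, 0]}
    - {"travel": [38, -24, 0], "twist": [0, 0, 0]}
    - {"travel": [38, -24, 0], "twist": [0, 0, 0]}
    - {"travel": [38, -24, 4], "twist": [0, 0, 0]}
    - {"travel": [38, -24, 8], "twist": [0, 0, 0]}
    - {"travel": [38, -24, 11], "twist": [0, 0, 0]}
    - {"travel": [38, -24, 12], "twist": [0, 0, 0]}
    - {"travel": [38, -24, 12], "twist": [0, 0, 0]}
    - {"travel": [38, -24, 12], "twist": [0, 0, 0]}

```text
time_s: 1.7
eef_pos: [0.5051, -0.196, 0.1122]
eef_rot: [3.071, 0.658, 0.002]
contact_force: [0.7, 0.5, 0.1]
grip_width: 0.0854
grasp_force: 0.0
```

```bash
python3 - <<'E'
from h import *
s=robot.read_state();im=robot.snapshot('wrist')
np.save('w1.npy',im);import pickle;pickle.dump(s,open('w1.pkl','wb'))
c=cam('wrist',s);p=proj(c,[[.574,-.164,.056]])[0];print(s['eef_pos'],s['time_s'],p)
x,y=np.clip(p.astype(int),[60,60],[580,420]);print(x,y)
r=im[y-60:y+60,x-60:x+60]
big=np.hstack([cv2.resize(r,(480,480),interpolation=cv2.INTER_CUBIC),cv2.resize(im,(320,240))[np.r_[0:240,0:240]]])
cv2.imwrite('pics/c.png',big[:,:,::-1])
E
```

```text
[ 0.50513873 -0.19603831  0.11220653] 1.7 [314.20501986 134.91621753]
314 134
```

View pics/c.png

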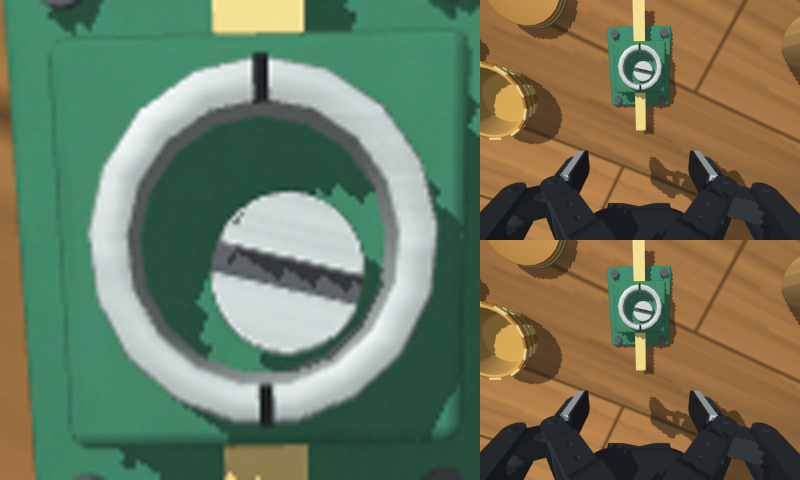

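The collar sits around crop (263,240), with its black marks at (260,78) and (265,404). The screw head is centred at about (288,272), and its slot runs from (214,257) to (362,289).

```bash
python3 - <<'E'
from h import *
import pickle
s=pickle.load(open('w1.pkl','rb'));c=cam('wrist',s);np.set_printoptions(precision=4,suppress=True)
f=lambda p,z:on_z(c,((p[0]+.5)/4-.5+254,(p[1]+.5)/4-.5+74),z)
h=f((288,271.5),.0535);print('head',h)
a,b=f((260,78),.058),f((265,404),.058);print('marks',a,b,(a+b)/2,'yaw',np.arctan2(*(a-b)[1::-1]))
l,r=f((214,257),.0535),f((362,289),.0535);print('slot',l,r,(l+r)/2,np.arctan2(*(r-l)[1::-1]))
print('width',np.linalg.norm(f((211,272),.0535)-f((365,272),.0535)), f((90,240),.058)-f((436,240),.058))
E
```

```text
head [ 0.5734 -0.1713  0.0535]
marks [ 0.5943 -0.1576  0.058 ] [ 0.5556 -0.1758  0.058 ] [ 0.575  -0.1667  0.058 ] yaw 0.43878767419288267
slot [ 0.5709 -0.161   0.0535] [ 0.5755 -0.182   0.0535] [ 0.5732 -0.1715  0.0535] -1.3537069662235484
width 0.021877758979198844 [-0.0195  0.0436  0.    ]
```

servo_tool:
  rows:
    - {"travel": [0, 0, -5], "twist": [0, 0, 0]}
    - {"travel": [1, -3, -9], "twist": [0, 0, 0]}
    - {"travel": [3, -7, -12], "twist": [0, 0, 0]}
    - {"travel": [11.5, -30, -14], "twist": [0, 0, 0]}
    - {"travel": [11.5, -30, -14], "twist": [0, 0, 0]}
    - {"travel": [11.5, -30, -14], "twist": [0, 0, 0]}
    - {"travel": [11.5, -30, -14], "twist": [0, 0, 0]}
    - {"travel": [11.5, -30, -14], "twist": [0, 0, 0]}
    - {"travel": [11.5, -30, -14], "twist": [0, 0, 0]}
    - {"travel": [11.5, -30, -14], "twist": [0, 0, 0]}
    - {"travel": [11.5, -30, -14], "twist": [0, 0, 0]}

```text
time_s: 2.85
eef_pos: [0.4867, 0.1248, 0.2522]
eef_rot: [3.071, 0.658, 0.003]
contact_force: [0.3, 0.1, 0.4]
grip_width: 0.0853
grasp_force: 0.0
```

```bash
python3 - <<'E'
from h import *
s=robot.read_state();im=robot.snapshot('wrist')
import pickle;pickle.dump(s,open('w2.pkl','wb'))
c=cam('wrist',s);p=proj(c,[[.553,.158,.11]])[0];print(s['eef_pos'],s['time_s'],p)
x,y=np.clip(p.astype(int),[100,75],[539,404]);print(x,y)
r=im[y-75:y+75,x-100:x+100]
cv2.imwrite('pics/d.png',cv2.resize(r,(800,600),interpolation=cv2.INTER_CUBIC)[:,:,::-1])
E
```

```text
[0.48673695 0.12477147 0.25223132] 2.85 [312.42659576 138.38753554]
312 138
```

View pics/d.png

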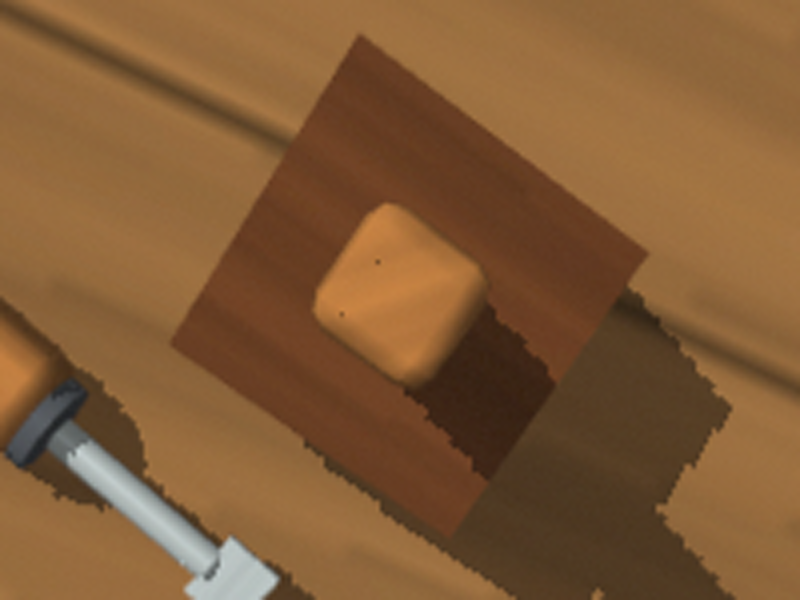

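The stand's top corners are at crop (360,34), (648,254), (452,538) and (172,343). The driver's handle top is centred near (402,295) and is nearly square to the stand.

```bash
python3 - <<'E'
from h import *
import pickle
np.set_printoptions(precision=4,suppress=True)
s=pickle.load(open('w2.pkl','rb'));c=cam('wrist',s)
f=lambda p,z:on_z(c,((p[0]+.5)/4-.5+212,(p[1]+.5)/4-.5+63),z)
C=np.array([f(p,.066) for p in((360,34),(648,254),(452,538),(172,343))]);print('stand',C.mean(0))
D=C-np.roll(C,1,0);print('len',np.linalg.norm(D,axis=1),'ang',np.degrees(np.arctan2(D[:,1],D[:,0]))%90)
im=cv2.imread('pics/d.png');hsv=cv2.cvtColor(im,cv2.COLOR_BGR2HSV)
roi=np.zeros(im.shape[:2],np.uint8);cv2.fillConvexPoly(roi,np.array([(360,80),(600,254),(452,490),(215,343)]),255)
m=(hsv[...,2]>150).astype(np.uint8)*roi
n=max(cv2.findContours(m,0,1)[0],key=cv2.contourArea)
P=np.array([f(p[0],.15)[:2] for p in n],np.float32);print(cv2.minAreaRect(P*1000),n.min((0,1)),n.max((0,1)))
q=robot.read_state()['qpos'];print(q)
E
```

```text
stand [0.554  0.1578 0.066 ]
len [0.079  0.0796 0.079  0.0799] ang [79.6235 79.2599 79.8635 79.2669]
((554.4930419921875, 159.47415161132812), (22.155582427978516, 22.656505584716797), 78.52029418945312) [314 204] [477 373]
[ 0.0275  0.3356  1.7109 -0.0005  1.0939  1.1775]
```

servo_tool:
  hand: 5.5
  rows:
    - {"travel": [4, -0.2, 0], "twist": [0, 0, 8]}
    - {"travel": [7.5, -0.3, 0], "twist": [0, 0, 16]}
    - {"travel": [7.5, -0.3, 1], "twist": [0, 0, 24]}
    - {"travel": [7.5, -0.3, 2], "twist": [0, 0, 32]}
    - {"travel": [7.5, -0.3, 4], "twist": [0, 0, 36]}
    - {"travel": [7.5, -0.3, 7], "twist": [0, 0, 36]}
    - {"travel": [7.5, -0.3, 10], "twist": [0, 0, 36]}
    - {"travel": [7.5, -0.3, 13], "twist": [0, 0, 36]}
    - {"travel": [7.5, -0.3, 14.5], "twist": [0, 0, 36]}
    - {"travel": [7.5, -0.3, 14.5], "twist": [0, 0, 36]}
    - {"travel": [7.5, -0.3, 14.5], "twist": [0, 0, 36]}

```text
time_s: 4.0
eef_pos: [0.5542, 0.1577, 0.1064]
eef_rot: [3.125, -0.326, 0.0]
contact_force: [0.9, -0.2, -0.9]
grip_width: 0.0552
grasp_force: 0.0
```

servo_tool:
  hand: 0.5
  rows:
    - {"travel": [0, 0, 0], "twist": [0, 0, 0]}
    - {"travel": [0, 0, 0], "twist": [0, 0, 0]}
    - {"travel": [0, 0, 0], "twist": [0, 0, 0]}
    - {"travel": [0, 0, 0], "twist": [0, 0, 0]}
    - {"travel": [0, 0, 0], "twist": [0, 0, 0]}
    - {"travel": [0, 0, 0], "twist": [0, 0, 0]}
    - {"travel": [0, 0, 0], "twist": [0, 0, 0]}

```text
time_s: 4.7
eef_pos: [0.5545, 0.159, 0.1077]
eef_rot: [3.125, -0.321, 0.005]
contact_force: [-1.1, -1.0, 6.4]
grip_width: 0.024
grasp_force: 59.1
```

servo_tool:
  rows:
    - {"travel": [0, 0, -2], "twist": [0, 0, 0]}
    - {"travel": [0, 0, -4], "twist": [0, 0, 0]}
    - {"travel": [0, 0, -7], "twist": [0, 0, 0]}
    - {"travel": [0, 0, -10], "twist": [0, 0, 0]}
    - {"travel": [0, 0, -12], "twist": [0, 0, 0]}
    - {"travel": [0, 0, -12], "twist": [0, 0, 0]}
    - {"travel": [0, 0, -12], "twist": [0, 0, 0]}

```text
time_s: 5.4
eef_pos: [0.5528, 0.1593, 0.2258]
eef_rot: [3.125, -0.322, -0.001]
contact_force: [0.5, 0.0, -2.3]
grip_width: 0.0244
grasp_force: 59.0
```

```bash
python3 - <<'E'
from h import *
s=robot.read_state();print(s['eef_pos'],s['eef_rot'],s['grip_width'],s['contact_force'])
a=robot.snapshot('scene');b=robot.snapshot('side');o=[]
B=s['eef_pos']-[0,0,.1017]
for n,im in(('scene',a),('side',b)):
    p=proj(cam(n),B+[0,0,.02])[0];x,y=p.astype(int);print(n,p)
    o.append(cv2.resize(im[y-35:y+35,x-25:x+25],(400,560),interpolation=cv2.INTER_CUBIC))
cv2.imwrite('pics/e.png',np.hstack(o)[:,:,::-1])
E
```

```text
[0.55280741 0.15927185 0.22584087] [ 3.12504864e+00 -3.21886087e-01 -1.17422731e-03] 0.024406029118430986 [ 0.46623943  0.04444563 -2.31254759]
scene [368.23371253 191.61222757]
side [262.74114938 230.94899545]
```

View pics/e.png

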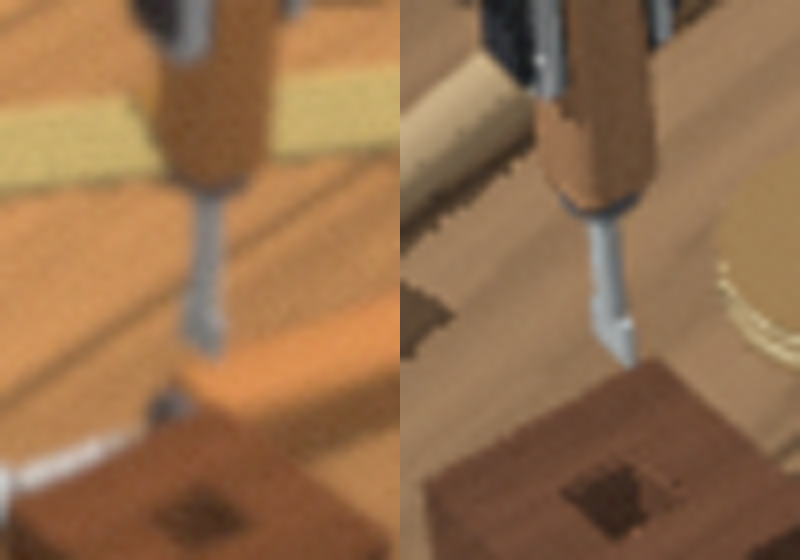

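The edge slopes down to the right in both views (scene (185,335)–(220,355), side (597,335)–(635,365)). The blade's width therefore lies along the tool x axis. I'll go over the screw at about 1 cm height.

servo_tool:
  rows:
    - {"travel": [1, 2.5, 0], "twist": [0, 0, -8]}
    - {"travel": [2, 6, 0], "twist": [0, 0, -16]}
    - {"travel": [3, 9, 0], "twist": [0, 0, -24]}
    - {"travel": [4, 12, 0], "twist": [0, 0, -32]}
    - {"travel": [5, 15, 0], "twist": [0, 0, -40]}
    - {"travel": [6, 18, 0], "twist": [0, 0, -48]}
    - {"travel": [7, 21, 0], "twist": [0, 0, -56]}
    - {"travel": [8, 24, 0], "twist": [0, 0, -64]}
    - {"travel": [8.7, 27, 0], "twist": [0, 0, -72]}
    - {"travel": [8.7, 30, 0], "twist": [0, 0, -80]}
    - {"travel": [8.7, 31, 0], "twist": [0, 0, -88]}
    - {"travel": [8.7, 31.9, 1], "twist": [0, 0, -96]}
    - {"travel": [8.7, 31.9, 3], "twist": [0, 0, -104]}
    - {"travel": [8.7, 31.9, 5], "twist": [0, 0, -112]}
    - {"travel": [8.7, 31.9, 5.5], "twist": [0, 0, -114.2]}
    - {"travel": [8.7, 31.9, 5.5], "twist": [0, 0, -114.2]}
    - {"travel": [8.7, 31.9, 5.5], "twist": [0, 0, -114.2]}

```text
time_s: 7.2
eef_pos: [0.5731, -0.1707, 0.1702]
eef_rot: [-1.968, -2.446, 0.001]
contact_force: [-0.7, 0.4, -1.1]
grip_width: 0.0243
grasp_force: 59.2
```

```bash
python3 - <<'E'
from h import *
import pickle
s=robot.read_state();print(s['eef_pos'],s['eef_rot'],s['qpos'][5],s['contact_force'])
im=robot.snapshot('wrist');pickle.dump(s,open('w3.pkl','wb'))
p=proj(cam('wrist',s),s['eef_pos']-[0,0,.11])[0];print(p);x,y=p.astype(int)
x0,y0=x-40,max(0,y-40);print(x0,y0)
cv2.imwrite('pics/f.png',cv2.resize(im[y0:y0+75,x0:x0+100],(800,600),interpolation=cv2.INTER_CUBIC)[:,:,::-1])
E
```

```text
[ 0.57312574 -0.17069449  0.1702123 ] [-1.96797976e+00 -2.44620177e+00  5.96624337e-04] -0.6920368221965526 [-0.66290014  0.36460765 -1.08156639]
[317.93407564 237.69643647]
277 197
```

View pics/f.png

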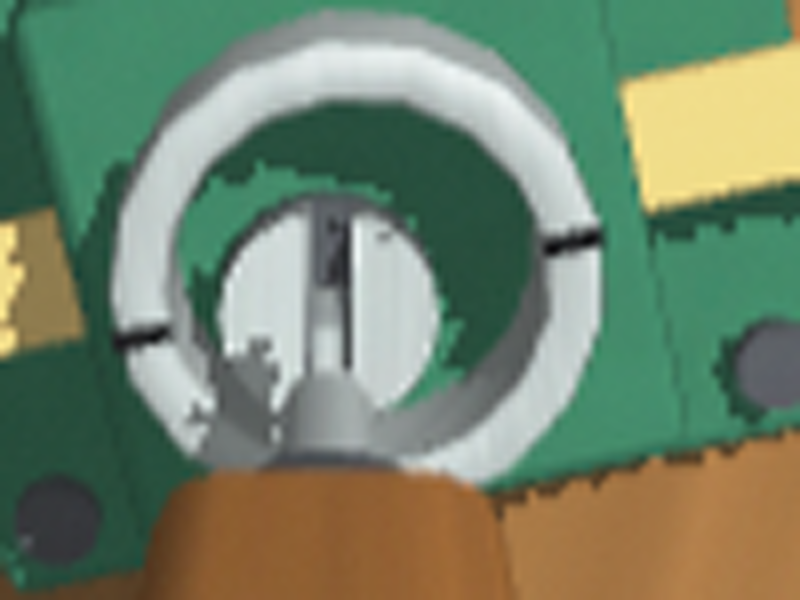

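The blade (light strip at x≈327 in the crop, front end at y≈290) is in line with the slot (x 308–352, centre ≈329). It is within about 0.3 mm across the slot and aligned in angle, so I'll feel downward.

servo_tool:
  rows:
    - {"travel": [0, 0, 0.5], "twist": [0, 0, 0]}
    - {"travel": [0, 0, 1.0], "twist": [0, 0, 0]}
    - {"travel": [0, 0, 1.3], "twist": [0, 0, 0]}
    - {"travel": [0, 0, 1.4], "twist": [0, 0, 0]}
    - {"travel": [0, 0, 1.5], "twist": [0, 0, 0]}
    - {"travel": [0, 0, 1.55], "twist": [0, 0, 0]}
    - {"travel": [0, 0, 1.6], "twist": [0, 0, 0]}
    - {"travel": [0, 0, 1.6], "twist": [0, 0, 0]}

```text
time_s: 8.05
eef_pos: [0.5736, -0.1709, 0.1554]
eef_rot: [1.968, 2.449, 0.0]
contact_force: [-0.2, -0.2, -0.7]
grip_width: 0.024
grasp_force: 59.2
```

servo_tool:
  rows:
    - {"travel": [0, 0, 0.05], "twist": [0, 0, 0]}
    - {"travel": [0, 0, 0.1], "twist": [0, 0, 0]}
    - {"travel": [0, 0, 0.1], "twist": [0, 0, 0]}
    - {"travel": [0, 0, 0.1], "twist": [0, 0, 0]}

```text
time_s: 8.45
eef_pos: [0.5735, -0.1709, 0.1543]
eef_rot: [1.968, 2.449, 0.0]
contact_force: [0.4, -0.3, -2.0]
grip_width: 0.0246
grasp_force: 59.2
```

servo_tool:
  rows:
    - {"travel": [0, 0, 0.05], "twist": [0, 0, 0]}
    - {"travel": [0, 0, 0.1], "twist": [0, 0, 0]}
    - {"travel": [0, 0, 0.1], "twist": [0, 0, 0]}
    - {"travel": [0, 0, 0.1], "twist": [0, 0, 0]}

```text
time_s: 8.85
eef_pos: [0.5735, -0.1709, 0.1533]
eef_rot: [-1.968, -2.449, -0.0]
contact_force: [0.2, 0.3, -0.7]
grip_width: 0.0245
grasp_force: 59.2
```

servo_tool:
  rows:
    - {"travel": [0, 0, 0.05], "twist": [0, 0, 0]}
    - {"travel": [0, 0, 0.1], "twist": [0, 0, 0]}
    - {"travel": [0, 0, 0.1], "twist": [0, 0, 0]}

```text
time_s: 9.15
eef_pos: [0.5735, -0.1709, 0.1522]
eef_rot: [-1.968, -2.449, 0.0]
contact_force: [0.8, 0.0, -1.1]
grip_width: 0.0244
grasp_force: 59.2
```

servo_tool:
  rows:
    - {"travel": [0, 0, 0.05], "twist": [0, 0, 0]}
    - {"travel": [0, 0, 0.1], "twist": [0, 0, 0]}
    - {"travel": [0, 0, 0.1], "twist": [0, 0, 0]}

```text
time_s: 9.45
eef_pos: [0.5735, -0.1709, 0.1512]
eef_rot: [-1.968, -2.449, 0.0]
contact_force: [-0.2, 0.1, -1.5]
grip_width: 0.0244
grasp_force: 59.2
```

servo_tool:
  rows:
    - {"travel": [0, 0, 0.05], "twist": [0, 0, 0]}
    - {"travel": [0, 0, 0.05], "twist": [0, 0, 0]}
    - {"travel": [0, 0, 0.05], "twist": [0, 0, 0]}

```text
time_s: 9.75
eef_pos: [0.5736, -0.1709, 0.151]
eef_rot: [1.968, 2.449, 0.0]
contact_force: [0.3, 0.1, -1.3]
grip_width: 0.0243
grasp_force: 59.5
```

servo_tool:
  rows:
    - {"travel": [0, 0, 0.05], "twist": [0, 0, 0]}
    - {"travel": [0, 0, 0.05], "twist": [0, 0, 0]}
    - {"travel": [0, 0, 0.05], "twist": [0, 0, 0]}

```text
time_s: 10.05
eef_pos: [0.5737, -0.171, 0.1508]
eef_rot: [1.968, 2.448, 0.0]
contact_force: [-1.8, -0.1, 4.4]
grip_width: 0.024
grasp_force: 59.9
```

The blade is down on the slot floor (z≈0.049). I'll turn gently while following it down.

servo_tool:
  rows:
    - {"travel": [0, 0, 0], "twist": [0, 0, 2]}
    - {"travel": [0, 0, 0.01], "twist": [0, 0, 5]}
    - {"travel": [0, 0, 0.02], "twist": [0, 0, 8]}
    - {"travel": [0, 0, 0.03], "twist": [0, 0, 11]}
    - {"travel": [0, 0, 0.04], "twist": [0, 0, 14]}
    - {"travel": [0, 0, 0.05], "twist": [0, 0, 17]}
    - {"travel": [0, 0, 0.06], "twist": [0, 0, 20]}
    - {"travel": [0, 0, 0.06], "twist": [0, 0, 20]}

```text
time_s: 10.85
eef_pos: [0.5734, -0.171, 0.1504]
eef_rot: [2.364, 2.069, -0.001]
contact_force: [-1.4, 1.0, 5.6]
grip_width: 0.0244
grasp_force: 60.2
```

```bash
python3 - <<'E'
from h import *
s=robot.read_state();print(s['eef_pos'],s['contact_force'],s['ft_torque'])
E
```

```text
[ 0.5733935  -0.17098219  0.15038464] [-1.37798871  1.04990386  5.63107195] [0.09739108 0.45859838 0.02900184]
```

servo_tool:
  rows:
    - {"travel": [0, 0, 0.01], "twist": [0, 0, 3]}
    - {"travel": [0, 0, 0.02], "twist": [0, 0, 6]}
    - {"travel": [0, 0, 0.03], "twist": [0, 0, 9]}
    - {"travel": [0, 0, 0.04], "twist": [0, 0, 12]}
    - {"travel": [0, 0, 0.05], "twist": [0, 0, 15]}
    - {"travel": [0, 0, 0.06], "twist": [0, 0, 18]}
    - {"travel": [0, 0, 0.07], "twist": [0, 0, 21]}
    - {"travel": [0, 0, 0.085], "twist": [0, 0, 24]}
    - {"travel": [0, 0, 0.095], "twist": [0, 0, 27]}
    - {"travel": [0, 0, 0.105], "twist": [0, 0, 30]}
    - {"travel": [0, 0, 0.105], "twist": [0, 0, 30]}

```text
time_s: 11.95
eef_pos: [0.5733, -0.171, 0.1493]
eef_rot: [2.819, 1.387, -0.001]
contact_force: [-2.7, 0.1, 5.1]
grip_width: 0.0247
grasp_force: 60.2
```

```bash
python3 - <<'E'
from h import *
s=robot.read_state();print(s['eef_pos'],s['contact_force'],s['ft_torque'])
im=robot.snapshot('wrist')
p=proj(cam('wrist',s),[.575,-.1667,.055])[0];x,y=p.astype(int);x0,y0=x-50,max(0,y-37);print(x0,y0)
cv2.imwrite('pics/g.png',cv2.resize(im[y0:y0+75,x0:x0+100],(800,600),interpolation=cv2.INTER_CUBIC)[:,:,::-1])
E
```

```text
[ 0.57329931 -0.17098138  0.14934976] [-2.70783305  0.07324529  5.13566427] [0.03206398 0.50268749 0.03798362]
265 200
```

View pics/g.png

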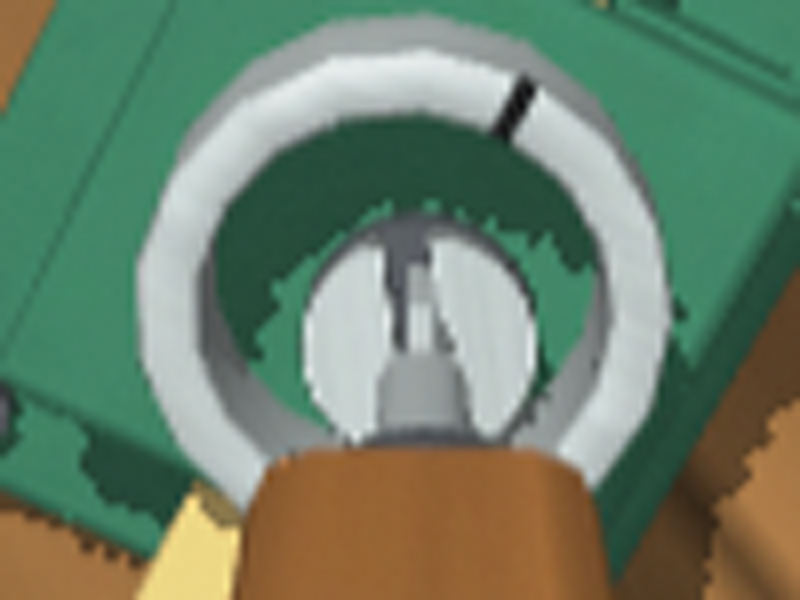

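The picture shows the blade down in the slot, following with a few degrees of lag; the head turned with it and the collar's mark is at (517,105). I'll continue turning.

servo_tool:
  rows:
    - {"travel": [0, 0, 0.01], "twist": [0, 0, 3]}
    - {"travel": [0, 0, 0.02], "twist": [0, 0, 6]}
    - {"travel": [0, 0, 0.03], "twist": [0, 0, 9]}
    - {"travel": [0, 0, 0.04], "twist": [0, 0, 12]}
    - {"travel": [0, 0, 0.05], "twist": [0, 0, 15]}
    - {"travel": [0, 0, 0.06], "twist": [0, 0, 18]}
    - {"travel": [0, 0, 0.07], "twist": [0, 0, 21]}
    - {"travel": [0, 0, 0.085], "twist": [0, 0, 24]}
    - {"travel": [0, 0, 0.095], "twist": [0, 0, 27]}
    - {"travel": [0, 0, 0.105], "twist": [0, 0, 30]}
    - {"travel": [0, 0, 0.105], "twist": [0, 0, 30]}

```text
time_s: 13.1
eef_pos: [0.5732, -0.171, 0.1483]
eef_rot: [3.082, 0.61, -0.001]
contact_force: [-1.5, 1.1, 6.4]
grip_width: 0.0246
grasp_force: 60.2
```

```bash
python3 - <<'E'
from h import *
s=robot.read_state();print(s['eef_pos'],s['contact_force'],s['ft_torque'],Ro.from_rotvec(s['eef_rot']).as_matrix()[:2,0])
E
```

```text
[ 0.57324255 -0.1709585   0.14831683] [-1.45290395  1.08581488  6.44825916] [0.07512    0.51533596 0.0721614 ] [0.92452746 0.38111492]
```

servo_tool:
  rows:
    - {"travel": [0, 0, 0], "twist": [0, 0, 1]}
    - {"travel": [0, 0, 0.01], "twist": [0, 0, 2]}
    - {"travel": [0, 0, 0.01], "twist": [0, 0, 3]}
    - {"travel": [0, 0, 0.01], "twist": [0, 0, 3]}

```text
time_s: 13.5
eef_pos: [0.5732, -0.171, 0.1482]
eef_rot: [3.096, 0.53, -0.001]
contact_force: [-2.6, 0.1, 6.5]
grip_width: 0.0243
grasp_force: 60.2
```

```bash
python3 - <<'E'
from h import *
s=robot.read_state();m=Ro.from_rotvec(s['eef_rot']).as_matrix();print(s['eef_pos'],s['contact_force'],s['ft_torque'],np.degrees(np.arctan2(m[1,0],m[0,0])))
E
```

```text
[ 0.57324004 -0.17097268  0.14821003] [-2.61790415  0.11759006  6.46866945] [0.06729103 0.53887438 0.07522095] 19.43582149820501
```

servo_tool:
  rows:
    - {"travel": [0, 0, 0], "twist": [0, 0, 1]}
    - {"travel": [0, 0, 0.01], "twist": [0, 0, 2]}
    - {"travel": [0, 0, 0.01], "twist": [0, 0, 3]}
    - {"travel": [0, 0, 0.01], "twist": [0, 0, 3]}

```text
time_s: 13.9
eef_pos: [0.5732, -0.1709, 0.1481]
eef_rot: [3.109, 0.449, -0.001]
contact_force: [-2.0, 0.2, 5.8]
grip_width: 0.0244
grasp_force: 60.2
```

```bash
python3 - <<'E'
from h import *
s=robot.read_state();m=Ro.from_rotvec(s['eef_rot']).as_matrix();print(s['eef_pos'],s['contact_force'],s['ft_torque'],np.degrees(np.arctan2(m[1,0],m[0,0])))
E
```

```text
[ 0.57323643 -0.17093736  0.14812909] [-1.98352094  0.15516129  5.82413123] [0.07344644 0.53680458 0.12208552] 16.442762758165117
```

servo_tool:
  rows:
    - {"travel": [0, 0, 0], "twist": [0, 0, 1]}
    - {"travel": [0, 0, 0], "twist": [0, 0, 2]}
    - {"travel": [0, 0, 0], "twist": [0, 0, 3]}
    - {"travel": [0, 0, 0], "twist": [0, 0, 3]}

```text
time_s: 14.3
eef_pos: [0.5732, -0.171, 0.1481]
eef_rot: [3.12, 0.368, -0.001]
contact_force: [-1.8, 0.2, 6.8]
grip_width: 0.0242
grasp_force: 60.2
```

```bash
python3 - <<'E'
from h import *
s=robot.read_state();m=Ro.from_rotvec(s['eef_rot']).as_matrix();print(s['eef_pos'],s['contact_force'],s['ft_torque'],np.degrees(np.arctan2(m[1,0],m[0,0])))
im=robot.snapshot('wrist')
p=proj(cam('wrist',s),[.575,-.1667,.055])[0];x,y=p.astype(int);x0,y0=x-50,max(0,y-37);print(x0,y0)
cv2.imwrite('pics/i.png',cv2.resize(im[y0:y0+75,x0:x0+100],(800,600),interpolation=cv2.INTER_CUBIC)[:,:,::-1])
E
```

```text
[ 0.57323174 -0.17096002  0.14810728] [-1.77850323  0.18825119  6.82474224] [0.12815098 0.48808072 0.20249309] 13.465163475628504
261 204
```

View pics/i.png

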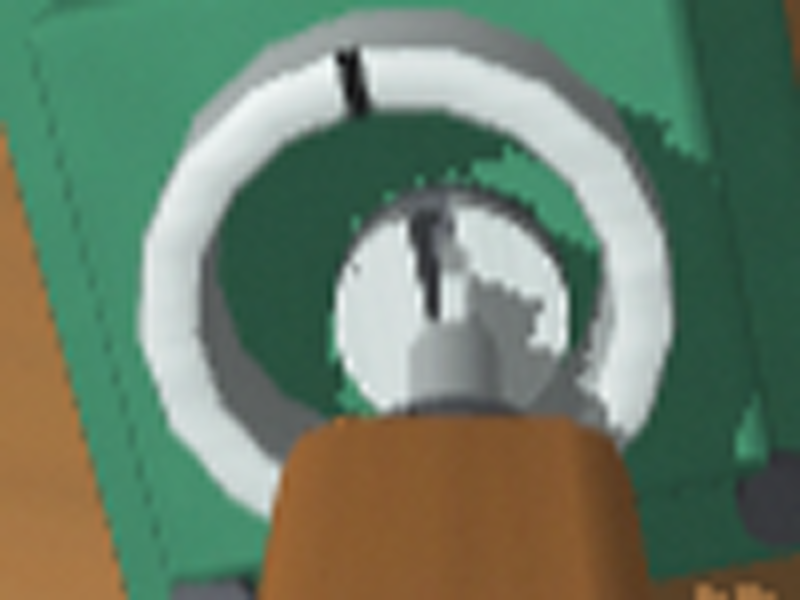

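The slot's left edge, (408,220)–(432,315), is parallel to the sizer's edges and the torque is rising, so the screw is at its stop. I'll relieve the twist and lift out.

servo_tool:
  rows:
    - {"travel": [0, 0, 0], "twist": [0, 0, 0]}
    - {"travel": [0, 0, 0], "twist": [0, 0, 0]}
    - {"travel": [0, 0, 0], "twist": [0, 0, -2]}
    - {"travel": [0, 0, -0.05], "twist": [0, 0, -5]}
    - {"travel": [0, 0, -0.3], "twist": [0, 0, -6]}
    - {"travel": [0, 0, -0.8], "twist": [0, 0, -6]}
    - {"travel": [0, 0, -1.5], "twist": [0, 0, -6]}
    - {"travel": [0, 0, -3.5], "twist": [0, 0, -6]}
    - {"travel": [0, 0, -6], "twist": [0, 0, -6]}
    - {"travel": [0, 0, -8], "twist": [0, 0, -6]}
    - {"travel": [0, 0, -8], "twist": [0, 0, -6]}
    - {"travel": [0, 0, -8], "twist": [0, 0, -6]}

```text
time_s: 15.55
eef_pos: [0.5735, -0.1708, 0.2275]
eef_rot: [3.096, 0.529, 0.001]
contact_force: [-0.1, -0.5, -1.0]
grip_width: 0.0245
grasp_force: 59.2
```

```bash
python3 - <<'E'
from h import *
s=robot.read_state();m=Ro.from_rotvec(s['eef_rot']).as_matrix();y=np.arctan2(m[1,0],m[0,0])
print(s['eef_pos'],np.degrees(y)+11.5,(m.T@(np.array([.554,.1585,.2258])-s['eef_pos']))*100)
E
```

```text
[ 0.57349578 -0.17083468  0.22750924] 30.907831109008217 [  9.10458925 -31.70999029   0.16234667]
```

servo_tool:
  rows:
    - {"travel": [1, -3, 0], "twist": [0, 0, 7]}
    - {"travel": [2.3, -8, 0], "twist": [0, 0, 14]}
    - {"travel": [3.7, -13, 0], "twist": [0, 0, 21]}
    - {"travel": [5.2, -18, 0], "twist": [0, 0, 28]}
    - {"travel": [6.6, -23, 0], "twist": [0, 0, 31]}
    - {"travel": [8, -28, 0], "twist": [0, 0, 31]}
    - {"travel": [8.8, -30.7, 0], "twist": [0, 0, 31]}
    - {"travel": [9.1, -31.7, 0], "twist": [0, 0, 31]}
    - {"travel": [9.1, -31.7, 0], "twist": [0, 0, 31]}
    - {"travel": [9.1, -31.7, 0], "twist": [0, 0, 31]}
    - {"travel": [9.1, -31.7, 0], "twist": [0, 0, 31]}

```text
time_s: 16.65
eef_pos: [0.5541, 0.1567, 0.2269]
eef_rot: [3.125, -0.32, -0.001]
contact_force: [-0.1, 0.0, -1.2]
grip_width: 0.0244
grasp_force: 59.5
```

```bash
python3 - <<'E'
from h import *
s=robot.read_state();print(s['eef_pos'],s['eef_rot'])
a=robot.snapshot('wrist')
p=proj(cam('wrist',s),[.554,.158,.066])[0];x,y=p.astype(int);x0,y0=x-60,max(0,y-60);print(p,x0,y0)
cv2.imwrite('pics/j.png',cv2.resize(a[y0:y0+90,x0:x0+120],(800,600),interpolation=cv2.INTER_CUBIC)[:,:,::-1])
E
```

```text
[0.554054   0.15666564 0.22690793] [ 3.12452590e+00 -3.19823384e-01 -1.33358531e-03]
[315.21040725 223.18973573] 255 163
```

View pics/j.png

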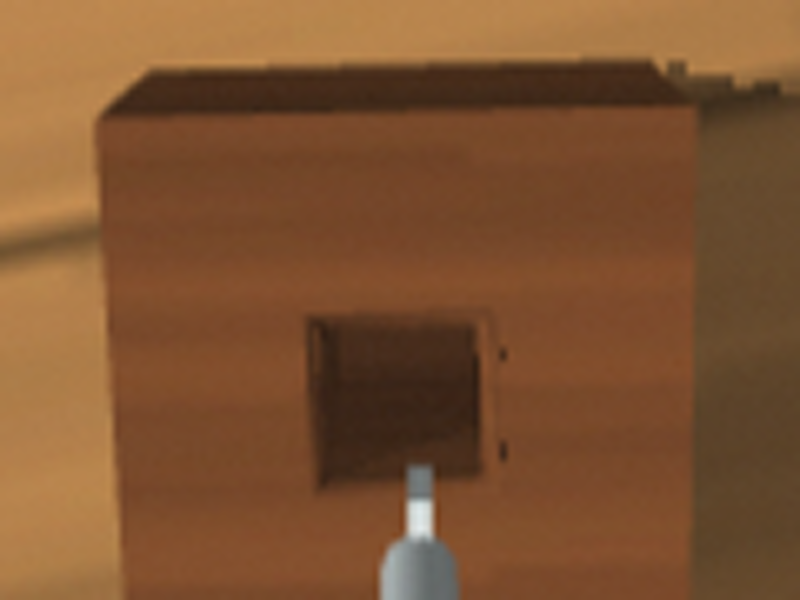

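The blade is at x≈420 in the crop and the hole's centre is at (400,401), so I need to shift about 2.4 mm along −y of the tool before lowering.

servo_tool:
  rows:
    - {"travel": [0, -0.23, 0], "twist": [0, 0, 0]}
    - {"travel": [0, -0.23, 0], "twist": [0, 0, 0]}
    - {"travel": [0, -0.23, 2], "twist": [0, 0, 0]}
    - {"travel": [0, -0.23, 4], "twist": [0, 0, 0]}
    - {"travel": [0, -0.23, 5], "twist": [0, 0, 0]}
    - {"travel": [0, -0.23, 6], "twist": [0, 0, 0]}
    - {"travel": [0, -0.23, 7], "twist": [0, 0, 0]}
    - {"travel": [0, -0.23, 7.5], "twist": [0, 0, 0]}
    - {"travel": [0, -0.23, 7.5], "twist": [0, 0, 0]}

```text
time_s: 17.6
eef_pos: [0.5541, 0.1605, 0.1518]
eef_rot: [3.125, -0.317, -0.002]
contact_force: [-0.3, 0.8, -1.5]
grip_width: 0.0248
grasp_force: 59.5
```

servo_tool:
  rows:
    - {"travel": [0, 0, 1], "twist": [0, 0, 0]}
    - {"travel": [0, 0, 2], "twist": [0, 0, 0]}
    - {"travel": [0, 0, 3], "twist": [0, 0, 0]}
    - {"travel": [0, 0, 3.7], "twist": [0, 0, 0]}
    - {"travel": [0, 0, 4], "twist": [0, 0, 0]}
    - {"travel": [0, 0, 4], "twist": [0, 0, 0]}
    - {"travel": [0, 0, 4], "twist": [0, 0, 0]}

```text
time_s: 18.3
eef_pos: [0.5546, 0.1606, 0.1125]
eef_rot: [-3.125, 0.317, -0.001]
contact_force: [1.2, 1.8, -2.1]
grip_width: 0.0242
grasp_force: 59.5
```

servo_tool:
  rows:
    - {"travel": [0, 0.1, 0.2], "twist": [0, 0, 0]}
    - {"travel": [0, 0.1, 0.4], "twist": [0, 0, 0]}
    - {"travel": [0, 0.1, 0.45], "twist": [0, 0, 0]}
    - {"travel": [0, 0.1, 0.5], "twist": [0, 0, 0]}
    - {"travel": [0, 0.1, 0.5], "twist": [0, 0, 0]}

```text
time_s: 18.8
eef_pos: [0.5542, 0.1596, 0.1078]
eef_rot: [3.126, -0.317, 0.0]
contact_force: [-0.6, -0.2, 1.5]
grip_width: 0.0244
grasp_force: 59.9
```

servo_tool:
  hand: 5.5
  rows:
    - {"travel": [0, 0, 0], "twist": [0, 0, 0]}
    - {"travel": [0, 0, 0], "twist": [0, 0, 0]}
    - {"travel": [0, 0, 0], "twist": [0, 0, 0]}
    - {"travel": [0, 0, 0], "twist": [0, 0, 0]}
    - {"travel": [0, 0, 0], "twist": [0, 0, 0]}
    - {"travel": [0, 0, -1], "twist": [0, 0, 0]}
    - {"travel": [0, 0, -3], "twist": [0, 0, 0]}
    - {"travel": [0, 0, -6], "twist": [0, 0, 0]}
    - {"travel": [0, 0, -10], "twist": [0, 0, 0]}
    - {"travel": [-3, 0, -14], "twist": [0, 0, 0]}
    - {"travel": [-7, 0, -16], "twist": [0, 0, 0]}
    - {"travel": [-7, 0, -16], "twist": [0, 0, 0]}
    - {"travel": [-7, 0, -16], "twist": [0, 0, 0]}

```text
time_s: 20.1
eef_pos: [0.4855, 0.1739, 0.2689]
eef_rot: [-3.125, 0.315, -0.005]
contact_force: [0.4, -0.1, 0.4]
grip_width: 0.0547
grasp_force: 0.0
```

```bash
python3 - <<'E'
from h import *
s=robot.read_state();print(s['eef_pos'],s['grip_width'],s['grasp_force'])
a=robot.snapshot('side');b=robot.snapshot('scene')
r=lambda i,x,y:cv2.resize(i[y-60:y+60,x-80:x+80],(400,300),interpolation=cv2.INTER_CUBIC)
w=robot.snapshot('wrist')
cv2.imwrite('pics/k.png',np.vstack([np.hstack([r(a,264,250),r(b,369,215)]),np.hstack([cv2.resize(w,(400,300)),r(a,347,190)])])[:,:,::-1])
E
```

```text
[0.48545724 0.17390893 0.26889983] 0.05470643521082524 0.0
```

View pics/k.png

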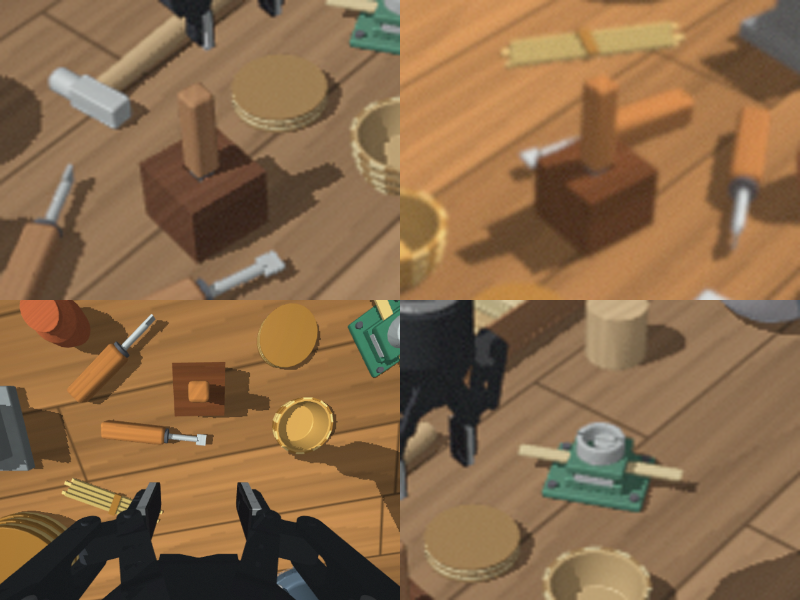

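The driver stands in the stand (side crop 197,90 to 203,175), and the screw slot looks home. The two big look-alikes lie on the bench; they were already down at the earlier looks, before I was near them. I'll check the driver's tilt numerically against the first pictures.

```bash
python3 - <<'E'
from h import *
for n,f,T in(('scene','a',(361,184,376,198)),('side','b',(256,223,272,238))):
    o=cv2.imread(f'pics/{f}.png');w=robot.snapshot(n)[:,:,::-1].copy()
    for nm,(x0,y0,x1,y1) in(('top',T),('low',(T[0],T[1]+20,T[2],T[3]+21)),('block',(T[0]-12,T[3]+25,T[2]+12,T[3]+48))):
        t=o[y0:y1,x0:x1];r=cv2.matchTemplate(w[y0-12:y1+12,x0-12:x1+12],t,cv2.TM_CCOEFF_NORMED)
        _,v,_,l=cv2.minMaxLoc(r);print(n,nm,'shift',l[0]-12,l[1]-12,round(v,3))
E
```

```text
scene top shift 0 0 0.993
scene low shift 0 -2 0.893
scene block shift 0 0 0.965
side top shift 0 0 0.989
side low shift 0 0 0.973
side block shift 0 0 0.991
```

```bash
python3 -c "
from bench import robot
print(robot.job_done())"
```

```text
the job is handed in; nothing more can be done
None
```

The job is handed in, but no verdict came back: the camera and torque readings show the screw turned to its stop with the blade in the slot, and the driver stands released in its stand as it was at the start, while the two large look-alike drivers fell over early on, apparently by themselves.

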